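Load, cover and start the buckle polishers

TASK

Put every brass belt buckle on the bench into the wide polishing bowl and every square brass stud into the narrow one, and then set each bowl's own loose cover on it, knob up, so that it sits seated and level. Only when all is loaded and both bowls are covered, start the polishers: turn the endless selector the shorter way round, until its pointer stands over the raised square peg. Leave the other things on the bench where they are.

Things in the scene. Friction and masses are not known exactly. Their poses are not given: they have to be found in the camera images.
- wide_polisher_rim (a point): centre of the mouth of the wide polishing bowl, in the plane of its rim, 90 mm above the bench. Fixed round machine: grey foot 152 mm across and 34 mm high, on it a grey open bowl 140 mm across outside, 132 mm inside. The flat inner floor lies 52 mm below this point. z is up
- wide_cover: loose grey cover of the wide bowl, lying knob up on the bench at the start: disc 148 mm across and 5 mm thick; below it a plug 126 mm across and 5 mm deep, bevelled at its lower edge, that drops into the mouth with 3 mm to spare all round; on top a round knob 26 mm across and 30 mm high; about 100 g. Origin: centre of the plug's underside, z up through the knob; the knob spans z = 10 to 40 mm; seated, the origin lies 5 mm below the plane of the rim
- narrow_polisher_rim (a point): centre of the mouth of the narrow polishing bowl, in the plane of its rim, 90 mm above the bench. Fixed round machine: grey foot 112 mm across and 34 mm high, on it a grey open bowl 100 mm across outside, 92 mm inside. The flat inner floor lies 52 mm below this point. z is up
- narrow_cover: loose grey cover of the narrow bowl, lying knob up on the bench at the start: disc 108 mm across and 5 mm thick; below it a plug 86 mm across and 5 mm deep, bevelled at its lower edge, that drops into the mouth with 3 mm to spare all round; on top a round knob 26 mm across and 30 mm high; about 100 g. Origin: centre of the plug's underside, z up through the knob; the knob spans z = 10 to 40 mm; seated, the origin lies 5 mm below the plane of the rim
- buckle0: brass belt buckle, a flat rectangular open frame 54 mm (x) by 40 mm (y) and 9 mm thick, bars 9 mm wide, about 60 g; may be absent. Origin: centre of its underside
- buckle1: brass belt buckle, a flat rectangular open frame 54 mm (x) by 40 mm (y) and 9 mm thick, bars 9 mm wide, about 60 g; may be absent. Origin: centre of its underside
- buckle2: brass belt buckle, a flat rectangular open frame 54 mm (x) by 40 mm (y) and 9 mm thick, bars 9 mm wide, about 60 g; may be absent. Origin: centre of its underside
- stud0: square brass stud, 24 x 24 mm with straight sides 14 mm high and a low dome on top (20 mm in all), about 50 g; may be absent. Origin: centre of its underside, z up out of the dome
- stud1: square brass stud, 24 x 24 mm with straight sides 14 mm high and a low dome on top (20 mm in all), about 50 g; may be absent. Origin: centre of its underside, z up out of the dome
- selector (a joint): angle of the black selector on the round grey control pod, rad, growing anticlockwise seen from above; endless in both directions, no stops or detents, turns against a friction of about 0.06 N m and stays where it is left. It never stands more than 2.4 rad from the peg at the start by the shorter way
- selector_grip (a point): point on the selector's vertical turning axis, 79 mm above the bench and 10 mm below the top of its grip bar. The bar is 14 mm thick, 56 mm long and 30 mm high, and rises from a disc 68 mm across whose top is 59 mm above the bench. This point's x axis runs along the bar towards the pointer
- pointer_tip (a point): end of the selector's white pointer, 52 mm from the turning axis, along the bar; it turns with the selector and passes just above the marks on the pod
- peg_top (a point): top of the one raised square steel peg (13 x 13 mm, 10 mm high) fixed on the pod's top face 52 mm from the selector's axis; the other three marks are small flat round dots, 8 mm across
- thread_spool: small wooden thread spool 32 mm across, 34 mm high, standing; bystander. Origin: centre of its underside
- wax_jar: small glass jar 34 mm across, 36 mm high, standing; bystander. Origin: centre of its underside
- hammer: hammer 220 mm long lying at one side; bystander. Origin: centre of its underside
- shoe_last: wooden shoe last 230 mm long, 86 mm high, standing at one side; bystander. Origin: centre of its underside

How it is judged:
On the way, in this order (a step that is already met when the one before it is completed fails the run):
1. all the buckles lie in the wide bowl and all the studs in the narrow bowl (horizontal distance between each of buckle0, buckle1, buckle2 and wide_polisher_rim below 0.066 m and z of buckle0 in the frame of wide_polisher_rim between -0.056 and -0.006 m and z of buckle1 in the frame of wide_polisher_rim between -0.056 and -0.006 m and z of buckle2 in the frame of wide_polisher_rim between -0.056 and -0.006 m and horizontal distance between each of stud0, stud1 and narrow_polisher_rim below 0.046 m and z of stud0 in the frame of narrow_polisher_rim between -0.056 and -0.006 m and z of stud1 in the frame of narrow_polisher_rim between -0.056 and -0.006 m), for 0.2 s.
2. both covers sit seated and level on their own bowls (horizontal distance between wide_cover and wide_polisher_rim below 0.006 m and z of wide_cover in the frame of wide_polisher_rim between -0.008 and -0.003 m and angle between each of wide_cover, narrow_cover's own z axis and vertical below 0.04 rad and horizontal distance between narrow_cover and narrow_polisher_rim below 0.006 m and z of narrow_cover in the frame of narrow_polisher_rim between -0.008 and -0.003 m), for 0.2 s.
3. the selector's pointer stands over the square peg (horizontal distance between pointer_tip and peg_top below 0.006 m), for 0.2 s.
At the end, for the whole second after the job is handed in: Buckles lie in the wide bowl and studs in the narrow one, below the rim; each cover is seated on its own bowl (within 6 mm of centre, down to 2 mm, level to 0.04 rad); the pointer tip is within 6 mm of the square peg's centre seen from above; all at rest (all of step 1 and all of step 2 and horizontal distance between pointer_tip and peg_top below 0.006 m and linear speed of each of wide_cover, narrow_cover below 0.02 m/s and linear speed of each of buckle0, buckle1, buckle2, stud0, stud1 below 0.03 m/s); the robot touches nothing.
It fails at once if the selector is turned the long way round (more than 2.7 rad away from where it started) (distance of pointer_tip from where it was at the start of the episode above 0.1015 m).
It fails at once if a bystander is shoved more than 4 cm (distance of any of thread_spool, wax_jar, hammer, shoe_last from where it was at the start of the episode above 0.04 m).
Of buckle0, buckle1, buckle2 only 2 to 3 are there at a start; the rules pass over those that are not, and their reading is None.
Of stud0, stud1 only 1 to 2 are there at a start; the rules pass over those that are not, and their reading is None.
At some moment in a run one of buckle0, buckle1, buckle2, stud0, stud1, wide_cover, narrow_cover may be knocked a few centimetres aside while the robot is not near it.
Once in a run the grip may slacken for a moment while it holds something.
It also fails if it takes over 210 s, if anything falls off the work surface, if the arm or the gripper's body presses on something with over 40 N, if the wrist force passes 120 N, or if a joint passes its speed limit or range.

ROBOT

A 6-joint arm with a two-finger parallel gripper is mounted at the origin on the work surface. World frame = base frame: x ahead of the robot, y to its left, z up, the work surface at z = 0. Lengths are in m, angles in rad, forces in N, time in s.
With the tool pointing down it reaches from about 0.35 to 0.925 m from the base axis. Payload 6.4 kg.
Tool frame: the origin (TCP) lies at the centre of the arm's flange, where the gripper is bolted on; the fingertips stand r.tip_extent ahead of it and the grasp point (between the pads) lies 155 mm ahead of it (r.tip_extent is the distance from the TCP to the fingertips, in m); z points along the fingers, y is the line along which they close (so a half turn about z gives the same grasp; the last joint's range is limited). The gripper opens to 85 mm and grips with 20 to 120 N. Pads are 22 mm wide; open, the fingers measure 114 mm over their backs; the gripper's body (76 mm by 85 mm) begins 54 mm behind the grasp point. The pads swing forward as they close: fully open they stand 13 mm farther back than shut.
Start: joints at [0.998, 0.245, 1.558, -0, 1.339, -0.174], TCP at [0.252, 0.599, 0.405] pointing down, gripper open.
Joint ranges: [-3.13, 3.13], [-1.02, 2.26], [0.13, 2.54], [-0.95, 4.09], [0.21, 2.88], [-2.74, 2.74]. Speed limits (rad/s): [2.57, 2.57, 3.14, 3.14, 3.14, 3.14].

INTERFACE

Orientations are given as a rotation vector (axis times angle).
In Python, from plant import r, command_gripper, status, cams gives the robot as it stands. Calls block until the motion is done:
- r.reach(position, orientation): joint-space move of the TCP to a pose.
- r.move_straight(position, orientation=None, speed=0.15): straight line of the TCP; orientation=None keeps the orientation; speed is the mean speed in m/s.
- r.movej(angles): joint-space move.
- command_gripper(opening): finger opening in m; the grip force is fixed at half the most; returns when the fingers have stopped.
- r.sleep(seconds).
- r.inverse_kinematics(position, orientation): joint angles nearest the present ones, or None.
- status.get_obs(): the state.
- cams.read_camera(name): name is "scene" or "top" or "wrist"; returns a dict with "pixels" (480x640x3 uint8, red, green, blue), "z_map" (480x640 float32, m along the optical axis (not along the pixel's ray), 0 where there is no reading), "K" (3x3 intrinsics, pixels), "R" (3x3) and "t" (3): a world point X has camera coordinates R X + t; the wrist camera has in their place "hand_eye" (4x4, takes a point from camera to tool coordinates, whose origin is the TCP and whose axes are the flange's). Camera axes: x right, y down, z forward; pixel columns grow to the right and rows downward; lengths in m; the calibration is good to about 2 mm. A picture is of the moment at which its call begins: read the wrist's pose just before it.
A pose or a line that the arm cannot do raises r.IKError and nothing moves.
- r.close_job(): hands the job in; it is judged then, once.
The state is a dict: "clock": time; "qpos": joint angles; "joint_velocities": joint speeds; "tau": joint torques, N m; "tool_pos": TCP position; "eef_rot": TCP orientation; "wrist_force": force on the tool from outside, world axes, zero at the start; "moment": the same for the moment, N m; "finger_gap": finger opening in m; "grip_force": force on a finger pad.
Only numpy, scipy, OpenCV 4.12 (cv2) and the standard library are available. Lean on these libraries where they do the work, as an engineer would, in place of code of your own. Each camera call takes 0.05 s, during which the arm holds its last target. There are 200 camera calls.

## Working session

There is one attempt and no reset: what is moved stays moved. The work goes in short steps, each a Python script; the robot and the scene stay as the last script left them, time stands still between calls to the robot, and variables do not carry over. Pictures are saved under pics/ and viewed, at most 14 in all, crops included, and the job is handed in when it is done.

```bash
ls; mkdir -p pics; python3 - <<'E'
from plant import r, command_gripper, status, cams
import cv2,numpy as np
for n in ["top","scene"]:
    d=cams.read_camera(n); cv2.imwrite(f"pics/{n}0.png",d["pixels"][:,:,::-1]); np.savez(f"{n}0.npz",**d)
    print(n,d["K"].tolist(),d["R"].tolist(),d["t"].tolist())
d=cams.read_camera("wrist");print(d["hand_eye"],d["K"])
print(r.tip_extent,status.get_obs())
E
```

```text
pics
top [[528.6310751353687, 0.0, 312.8669815297951], [0.0, 528.6310751353687, 239.97029634379777], [0.0, 0.0, 1.0]] [[0.009850931164804613, -0.9999509320006282, -0.0010453450441465202], [-0.9959700603573657, -0.009718508263646022, -0.0891582271519296], [0.08914369314164582, 0.0019194239251625513, -0.9960169264549994]] [0.0066025244422609885, 0.5637503040287934, 1.1763840628534499]
scene [[576.5132328576694, 0.0, 330.38751458060364], [0.0, 576.5132328576694, 226.3739622883963], [0.0, 0.0, 1.0]] [[0.8493806174331622, 0.5273925804966486, -0.020239386501229053], [0.34667598498063756, -0.5864254537420981, -0.7320662187542046], [-0.3979551836156491, 0.6147863476366894, -0.6809327562931412]] [-0.46631551112826386, -0.12530708947776545, 1.432261472706741]
[[ 2.76874629e-04 -9.48352924e-01 -3.17217048e-01  8.32232482e-02]
 [ 9.99999878e-01  3.92071225e-04 -2.99313350e-04  2.03273405e-04]
 [ 4.08226367e-04 -3.17216926e-01  9.48352917e-01  3.06271113e-02]
 [ 0.00000000e+00  0.00000000e+00  0.00000000e+00  1.00000000e+00]] [[369.71051294   0.         319.02761722]
 [  0.         369.71051294 241.77113104]
 [  0.           0.           1.        ]]
0.1734 {'clock': 0.15, 'qpos': array([ 9.97915072e-01,  2.45668820e-01,  1.55873206e+00,  9.31438969e-06,
        1.33870392e+00, -1.74088507e-01]), 'joint_velocities': array([ 6.11198795e-05, -3.61355478e-03, -2.16096436e-03, -8.84177217e-04,
       -5.76112399e-04, -2.52333522e-04]), 'tau': array([ 4.51531214e-04, -4.29983997e+01, -3.26552725e+01, -1.78811179e-04,
        3.56504126e-03, -2.19214564e-05]), 'tool_pos': array([0.25229311, 0.59885634, 0.4038246 ]), 'eef_rot': array([-6.22171650e-01, -3.07879565e+00,  2.20594094e-03]), 'wrist_force': array([ 0.4487951 , -0.32974282,  0.18217633]), 'moment': array([ 0.04548332,  0.04246537, -0.05648194]), 'grip_force': 0.0, 'finger_gap': 0.08549074152026905}
```

View pics/top0.png

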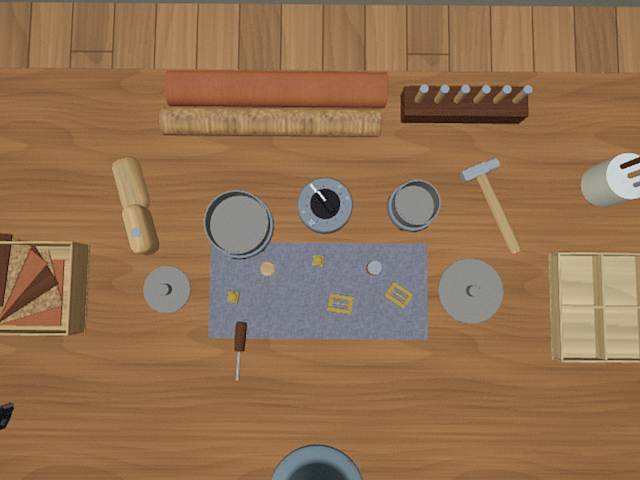

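View pics/scene0.png

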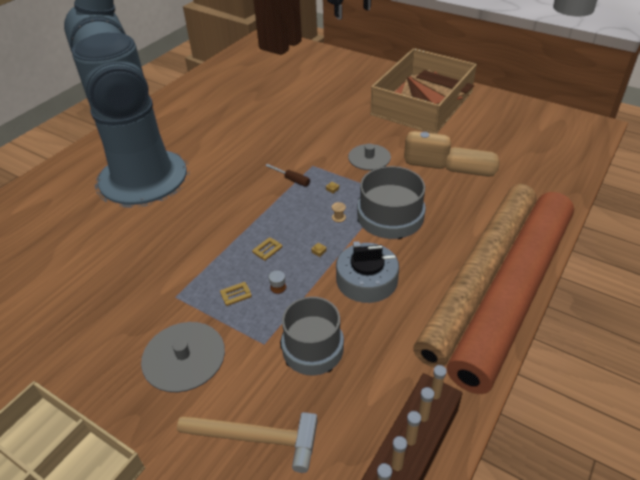

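The top view shows two buckles at (341,304) and (399,294), and two studs at (318,260) and (233,297). The wide bowl is at (238,223), the narrow one at (414,205), and the pod at (325,204). The wide cover is at (471,290) and the narrow cover at (167,289). The scene view agrees.

```bash
cat > h.py <<'E'
from plant import r, command_gripper, status, cams
import cv2, numpy as np
from scipy.optimize import least_squares
from scipy.spatial.transform import Rotation as Ro
def cloud(d,R=None,t=None):
    R=d["R"] if R is None else R; t=d["t"] if t is None else t
    v,u=np.mgrid[:480,:640]; z=d["z_map"]; K=d["K"]
    P=np.stack([(u-K[0,2])/K[0,0]*z,(v-K[1,2])/K[1,1]*z,z],-1)
    P=(P-t)@R; P[z==0]=np.nan; return P
def ray(d,uv,h,R=None,t=None):
    R=d["R"] if R is None else R; t=d["t"] if t is None else t
    uv=np.atleast_2d(uv).astype(float); K=d["K"]
    D=np.c_[(uv-[K[0,2],K[1,2]])/[K[0,0],K[1,1]],np.ones(len(uv))]@R
    C=-R.T@t; return (C+D*((h-C[2])/D[:,2])[:,None])[:,:2]
def wristcam():
    o=status.get_obs(); d=cams.read_camera("wrist")
    T=np.eye(4); T[:3,:3]=Ro.from_rotvec(o["eef_rot"]).as_matrix(); T[:3,3]=o["tool_pos"]
    M=np.linalg.inv(T@d["hand_eye"]); d["R"]=M[:3,:3]; d["t"]=M[:3,3]; return d
def circ(p,rad=None):
    f=(lambda x:np.hypot(*(p-x[:2]).T)-(rad or x[2]))
    s=least_squares(f,[*np.median(p,0),rad or .05],loss="soft_l1",f_scale=.002); return s.x
def brass(d,lo=(15,110,90),hi=(35,255,255)):
    return cv2.inRange(cv2.cvtColor(d["pixels"],cv2.COLOR_RGB2HSV),lo,hi)
def down(yaw): # tool z down, tool y axis at angle yaw in world
    y=np.array([np.cos(yaw),np.sin(yaw),0]);z=np.array([0,0,-1.]);
    return Ro.from_matrix(np.c_[np.cross(y,z),y,z]).as_rotvec()
E
cat > meas.py <<'E'
from h import *
for n in ["top","scene"]:
    d=dict(np.load(f"{n}0.npz")); P=cloud(d); Z=P[...,2]
    print(n,"bench z",np.nanmedian(Z[(abs(P[...,0]-.35)<.1)&(abs(P[...,1])<.15)]))
    for nm,c,rad in [("wide",(.53,.15),.067),("narrow",(.565,-.19),.047)]:
        m=(np.hypot(P[...,0]-c[0],P[...,1]-c[1])<.1)&(abs(Z-.09)<.005)
        print(nm,m.sum(),circ(P[m][:,:2],rad),circ(P[m][:,:2]))
    for nm,c in [("wcov",(.39,-.31)),("ncov",(.395,.30))]:
        m=(np.hypot(P[...,0]-c[0],P[...,1]-c[1])<.06)&(Z>.025)&(Z<.06)
        m2=(np.hypot(P[...,0]-c[0],P[...,1]-c[1])<.11)&(Z>.006)&(Z<.018)
        print(nm,P[m].mean(0),m.sum(),P[m2].mean(0),m2.sum())
    m=(np.hypot(P[...,0]-.57,P[...,1])<.06)
    b=m&(Z>.08); print("bar",b.sum(),P[b].mean(0)); 
    hsv=cv2.cvtColor(d["pixels"],cv2.COLOR_RGB2HSV)
    print("podtop",np.nanpercentile(Z[m&(Z<.056)&(Z>.03)],[50,90,99]))
    k=brass(d); 
    for ct in cv2.findContours(k,cv2.RETR_EXTERNAL,cv2.CHAIN_APPROX_NONE)[0]:
        if 30<cv2.contourArea(ct)<900:
            q=ray(d,ct[:,0],.008); (cx,cy),s,a=cv2.minAreaRect((q*1000).astype(np.float32))
            if .25<cx/1000<.65 and abs(cy)<250: print("brass",ct[:,0].mean(0).round(),round(cx),round(cy),np.round(s),round(a))
E
python3 meas.py; python3 - <<'E'
import cv2
a=cv2.imread('pics/top0.png')[165:325,215:425]; cv2.imwrite('pics/crop0.png',cv2.resize(a,None,fx=3.7,fy=3.7,interpolation=cv2.INTER_CUBIC))
E
```

```text
top bench z 0.0019578674263479204
wide 193 [0.59646526 0.17923153 0.067     ] [0.59719061 0.17956476 0.06763051]
narrow 152 [ 0.64275306 -0.21197087  0.047     ] [ 0.64346471 -0.21215327  0.04758209]
wcov [nan nan nan] 0 [ 0.43256132 -0.33327736  0.01151576] 2521
ncov [0.44059531 0.33819322 0.03443493] 2 [0.44053318 0.33375183 0.01089153] 1531
bar 14 [ 0.62306124 -0.02320744  0.08789414]
podtop [0.04571016 0.04952585 0.05536341]
brass [218. 377.] 253 222 [60. 76.] 59
brass [340. 303.] 421 -51 [52. 39.] 81
brass [233. 297.] 433 193 [24. 22.] 77
brass [398. 295.] 442 -184 [53. 39.] 57
brass [318. 260.] 518 1 [22. 22.] 83
scene bench z -0.0010037950994588798
wide 181 [0.59651951 0.17831746 0.067     ] [0.59701402 0.17852524 0.06740348]
narrow 233 [ 0.64297006 -0.21312179  0.047     ] [ 0.64377507 -0.21334463  0.04766174]
wcov [nan nan nan] 0 [ 0.44039829 -0.34067172  0.00877832] 2787
ncov [0.44337379 0.33530155 0.03194001] 3 [0.44773664 0.33412048 0.00922205] 597
bar 12 [ 0.62190569 -0.0238145   0.08566567]
podtop [0.04279976 0.04976695 0.0540392 ]
brass [235. 293.] 444 -186 [52. 40.] 57
brass [318. 249.] 518 1 [29. 25.] 86
brass [267. 248.] 423 -53 [54. 40.] 81
brass [338. 215.] 499 113 [18. 24.] 31
brass [332. 187.] 433 194 [29. 22.] 89meas.py:11: RuntimeWarning: Mean of empty slice.
  print(nm,P[m].mean(0),m.sum(),P[m2].mean(0),m2.sum())
  ret = um.true_divide(
```

View pics/crop0.png

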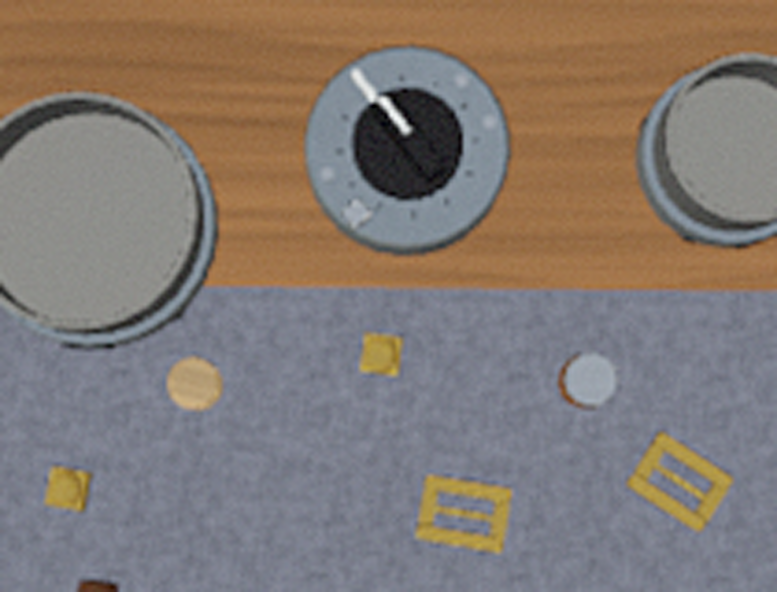

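```bash
cat >> h.py <<'E'
WIDE=np.array([.5965,.1788]); NARROW=np.array([.6428,-.2125]); HI=.34
obs=status.get_obs
def best(xy,z,yaw):
    q0=obs()["qpos"]; c=[]
    for y in (yaw,yaw+np.pi):
        q=r.inverse_kinematics([*xy,z],down(y))
        if q is not None: c.append((np.abs(np.array(q)-q0).max()+(5 if abs(q[5])>2.6 else 0),y))
    return min(c)[1]
def over(xy,yaw,z=HI):
    p=obs()["tool_pos"]
    if p[2]<HI-.01: r.move_straight([p[0],p[1],HI],speed=.2)
    y=best(xy,z,yaw); r.reach([*xy,z],down(y)); return y
def guarded(xy,yaw,z0,zmin,lim=4,step=.0015):
    r.move_straight([*xy,z0],down(yaw),speed=.15); r.sleep(.2); f0=obs()["wrist_force"][2]; z=z0
    while z>zmin:
        z-=step; r.move_straight([*xy,z],down(yaw),speed=.03)
        f=obs()["wrist_force"][2]-f0
        if abs(f)>lim: break
    return z,f
def pick(xy,yaw,pre,z0=.190,zmin=.172):
    y=over(xy,yaw); command_gripper(pre)
    z,f=guarded(xy,y,z0,zmin); r.move_straight([*xy,z+.0015],speed=.03)
    command_gripper(0); o=obs(); print("pick z",round(z,4),"f",round(f,1),"gap",o["finger_gap"],"gf",o["grip_force"])
    r.move_straight([*xy,HI],speed=.15); o=obs(); print(" lifted gap",o["finger_gap"],o["clock"]); return z
def place(xy,yaw,z,opening):
    y=over(xy,yaw); print(" before place gap",obs()["finger_gap"])
    r.move_straight([*xy,z],down(y),speed=.15); print(" place gap",obs()["finger_gap"]); command_gripper(opening)
    r.move_straight([*xy,HI],speed=.2)
def items():
    d=cams.read_camera("top"); out=[]
    for ct in cv2.findContours(brass(d),cv2.RETR_EXTERNAL,cv2.CHAIN_APPROX_NONE)[0]:
        if not 30<cv2.contourArea(ct)<900: continue
        q=ray(d,ct[:,0],.008); b=cv2.boxPoints(cv2.minAreaRect((q*1000).astype(np.float32)))/1000
        c=b.mean(0); e=[b[1]-b[0],b[2]-b[1]]; e.sort(key=np.linalg.norm)
        s=[np.linalg.norm(v) for v in e]
        if c[0]<.3 or c[0]>.7 or abs(c[1])>.4: continue
        k="buckle" if s[1]>.043 else "stud"
        out.append((k,c,np.arctan2(e[0][1],e[0][0]),s))   # yaw = short-side direction
    return out
E
python3 - <<'E'
from h import *
it=items(); print(it)
b=[i for i in it if i[0]=="buckle"][0]
pick(b[1],b[2],.056)
E
```

```text
[('stud', array([0.31843448, 0.14772686], dtype=float32), np.float32(0.5139369), [np.float32(0.030592341), np.float32(0.040324055)]), ('buckle', array([ 0.38768947, -0.27424824], dtype=float32), np.float32(1.5612365), [np.float32(0.045502983), np.float32(0.09445011)]), ('buckle', array([ 0.4207495 , -0.05098995], dtype=float32), np.float32(-0.15407151), [np.float32(0.038030505), np.float32(0.052453)]), ('stud', array([0.4333168 , 0.19341293], dtype=float32), np.float32(-0.22461285), [np.float32(0.022023622), np.float32(0.023892093)]), ('buckle', array([0.38309652, 0.3586434 ], dtype=float32), np.float32(-0.07269232), [np.float32(0.1198528), np.float32(0.21924816)]), ('buckle', array([ 0.44155425, -0.18432772], dtype=float32), np.float32(-0.5794271), [np.float32(0.03877513), np.float32(0.05320329)]), ('stud', array([0.51855475, 0.00063824], dtype=float32), np.float32(1.4384761), [np.float32(0.022105787), np.float32(0.02211093)]), ('buckle', array([0.58214897, 0.05236425], dtype=float32), np.float32(0.009759667), [np.float32(0.039454315), np.float32(0.117583245)]), ('buckle', array([0.607908  , 0.07100587], dtype=float32), np.float32(-1.0223476), [np.float32(0.057137508), np.float32(0.07591772)]), ('buckle', array([0.68566555, 0.14706953], dtype=float32), np.float32(-0.5189727), [np.float32(0.054542836), np.float32(0.1575104)])]
pick z 0.178 f 8.9 gap 0.00015960719791139772 gf 0.0
 lifted gap -0.00020824718999114367 9.0917
```

The size filter let a patch of bench wood through, so the fingers closed on nothing. I'll tighten it and carry on.

```bash
python3 - <<'E'
s=open('h.py').read()
s=s.replace('''        k="buckle" if s[1]>.043 else "stud"
''','''        if .033<s[0]<.044 and .047<s[1]<.06: k="buckle"
        elif .018<s[0] and s[1]<.030: k="stud"
        else: continue
        if np.hypot(*(c-WIDE))<.08 or np.hypot(*(c-NARROW))<.06: continue
''')
open('h.py','w').write(s)
E
python3 - <<'E'
from h import *
it=items(); print(it)
b=[i for i in it if i[0]=="buckle"][0]
pick(b[1],b[2],.056)
E
```

```text
[('buckle', array([ 0.4209285, -0.0510515], dtype=float32), np.float32(-0.1540716), [np.float32(0.038403247), np.float32(0.05238632)]), ('stud', array([0.4333168 , 0.19341293], dtype=float32), np.float32(-0.22461285), [np.float32(0.022023622), np.float32(0.023892093)]), ('buckle', array([ 0.4415754 , -0.18429542], dtype=float32), np.float32(-0.5794271), [np.float32(0.03877513), np.float32(0.053280506)]), ('stud', array([0.5184705 , 0.00055604], dtype=float32), np.float32(-0.11474957), [np.float32(0.021958757), np.float32(0.022239631)])]
pick z 0.172 f 0.3 gap 0.03786993249524103 gf 60.78353762626648
 lifted gap 0.03772794452484078 16.7833
```

```bash
python3 - <<'E'
from h import *
place(WIDE-[.028,0],np.pi/2,.216,.056)
b=[i for i in items() if i[0]=="buckle"]; print(b)
pick(b[0][1],b[0][2],.056)
place(WIDE+[.028,0],np.pi/2,.216,.056)
s=[i for i in items() if i[0]=="stud"]; print(s)
pick(s[0][1],s[0][2],.040)
place(NARROW-[.013,0],np.pi/2,.217,.034)
d=wristcam(); cv2.imwrite("pics/w1.png",d["pixels"][:,:,::-1])
d=cams.read_camera("top"); cv2.imwrite("pics/t1.png",d["pixels"][:,:,::-1])
E
```

```text
before place gap 0.03774418216113
 place gap 0.038116372233097356
[('buckle', array([ 0.44170377, -0.1842467 ], dtype=float32), np.float32(-0.5629164), [np.float32(0.03896013), np.float32(0.052854583)])]
pick z 0.172 f -0.1 gap 0.03750902406604205 gf 60.69252133369446
 lifted gap 0.03798105138449967 27.825
 before place gap 0.037636216724073523
 place gap 0.03776350965463053
[('stud', array([0.5184705 , 0.00055604], dtype=float32), np.float32(-0.11474957), [np.float32(0.021958757), np.float32(0.022239631)]), ('stud', array([ 0.68148464, -0.13441886], dtype=float32), np.float32(0.17666315), [np.float32(0.020078786), np.float32(0.023345357)])]
pick z 0.172 f -0.3 gap 0.022334046330793035 gf 59.90078508853912
 lifted gap 0.02228816020562139 39.1167
 before place gap 0.02246012170033731
 place gap 0.021879369614267237
```

View pics/t1.png

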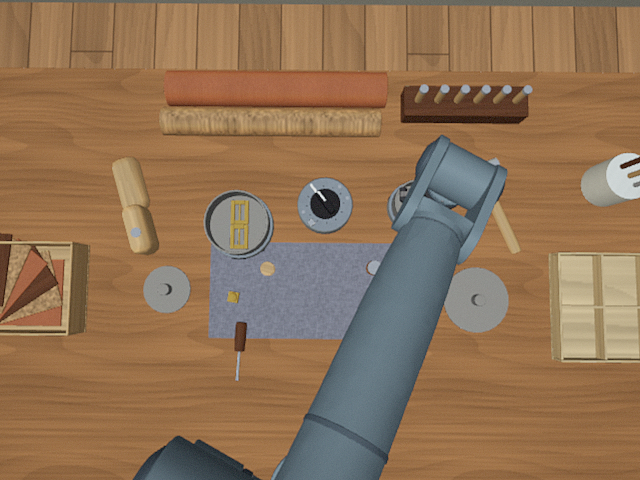

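The top view shows both buckles side by side in the wide bowl at (238,224). One stud is left at (233,297). The wide cover has shifted to (477,300) and the narrow one is still at (167,289).

```bash
python3 - <<'E'
from h import *
over([.43,.193],0)
over([.36,.08],0)
s=[i for i in items() if i[0]=="stud" and i[1][0]<.56]; print(s)
E
```

```text
[('stud', array([0.4333582 , 0.19338606], dtype=float32), np.float32(-0.18575259), [np.float32(0.021775795), np.float32(0.023823587)])]
```

```bash
python3 - <<'E'
from h import *
pick(np.array([.4333,.1934]),-.19,.040)
place(NARROW+[.013,0],np.pi/2,.217,.034)
y=over(NARROW-[.09,0],np.pi/2,.36)
R=Ro.from_rotvec(obs()["eef_rot"]).as_matrix(); print(R[:,0])
d=wristcam(); cv2.imwrite("pics/w2.png",d["pixels"][:,:,::-1]); np.savez("w2.npz",**d)
E
```

```text
pick z 0.172 f 0.7 gap 0.022656264363408386 gf 58.992204666137695
 lifted gap 0.02243147968273518 51.5917
 before place gap 0.02254602319490398
 place gap 0.022649119893344602
[ 9.99997940e-01 -6.76442380e-04 -1.91400181e-03]
```

View pics/w2.png

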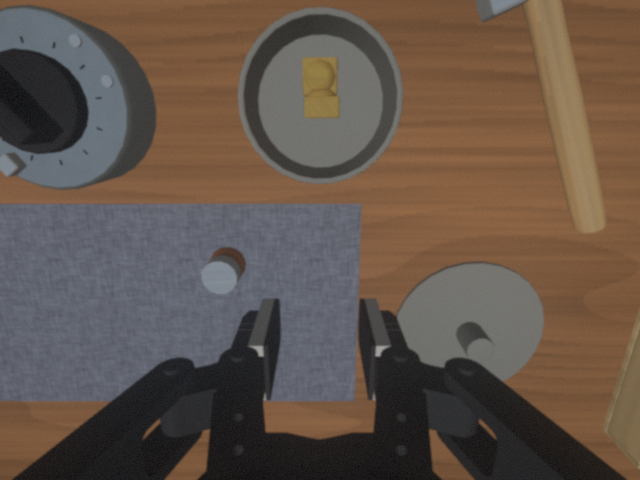

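Both studs are in the narrow bowl at (320,87). The wide cover's knob is at (480,345).

```bash
cat >> h.py <<'E'
def ring(P,c,zc,rad,tol=.005):
    m=(np.hypot(P[...,0]-c[0],P[...,1]-c[1])<rad+.03)&(abs(P[...,2]-zc)<tol)
    return circ(P[m][:,:2],rad)[:2],m.sum()
def cover(c,R):
    """cover centre from wrist: disc outline and knob top"""
    over(np.array(c)-[.085,0],np.pi/2,.36); d=wristcam(); P=cloud(d); Z=P[...,2]
    near=np.hypot(P[...,0]-c[0],P[...,1]-c[1])
    k=P[(near<.07)&(Z>.034)&(Z<.05)][:,:2]
    b=P[(near<R+.04)&(Z>.006)&(Z<.015)][:,:2]
    (x,y),rr=cv2.minEnclosingCircle((b*1000).astype(np.float32))
    print("knob",np.median(k,0),len(k),"disc mean",b.mean(0),"enc",x,y,rr,len(b)); return d
E
python3 - <<'E'
from h import *
P=cloud(dict(np.load("w2.npz")))
print("narrow rim wrist",ring(P,NARROW,.09,.047))
d=cover([.42,-.345],.074); cv2.imwrite("pics/w3.png",d["pixels"][:,:,::-1])
y=over(WIDE-[.09,0],np.pi/2,.36); d=wristcam(); P=cloud(d); print("wide rim wrist",ring(P,WIDE,.09,.067))
d=cover([.4405,.336],.054)
y=over([.50,-.005],np.pi/2,.36); d=wristcam();  np.savez("pod.npz",**d); cv2.imwrite("pics/pod.png",d["pixels"][:,:,::-1])
print(obs()["clock"])
E
```

```text
narrow rim wrist (array([ 0.64151295, -0.21224305]), np.int64(4148))
knob [ 0.43123677 -0.35857573] 1010 disc mean [ 0.43465734 -0.35854311] enc 430.93170166015625 -358.55181884765625 73.96714782714844 26672
wide rim wrist (array([0.59501399, 0.18047378]), np.int64(4627))
knob [0.44841112 0.34658846] 998 disc mean [0.45041002 0.34655829] enc 448.09649658203125 346.79010009765625 54.0198860168457 13660
61.2833
```

View pics/pod.png

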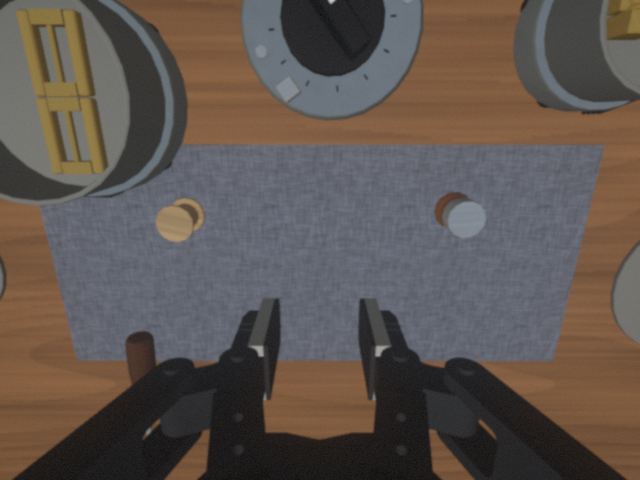

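The pod view shows the square peg at (288,90), the pointer end at (330,0), and both buckles flat in the wide bowl. Next are the covers.

```bash
cat >> h.py <<'E'
WIDE=np.array([.5957,.1796]); NARROW=np.array([.6422,-.2124])
def do_cover(c,bowl):
    c=np.array(c); y=over(c,np.pi/2); command_gripper(.055)
    z,f=guarded(c,y,.20,.1865); command_gripper(0); print("z",z,f,"gap",obs()["finger_gap"])
    r.move_straight([*c,HI],speed=.12); print(" lifted",obs()["finger_gap"])
    y=over(bowl,np.pi/2); print(" over bowl",obs()["finger_gap"],"dz0",z)
    z2,f=guarded(bowl,y,z+.085+.014,z+.085-.003,lim=6,step=.001); print(" seat z",z2-z-.085,f,obs()["wrist_force"],"gap",obs()["finger_gap"])
    return z2
E
python3 - <<'E'
from h import *
do_cover([.4311,-.3586],WIDE); print(obs()["clock"])
E
```

```text
z 0.1865 -0.441927673742353 gap 0.024352838799462387
 lifted 0.02433574326282823
 over bowl 0.024296782435247362 dz0 0.1865
 seat z -0.000999999999999987 6.397543497448929 [-3.15764025 -1.76378346  5.39861664] gap 0.024239132758434947
74.8
```

```bash
python3 - <<'E'
from h import *
command_gripper(.055); p=obs()["tool_pos"]; r.move_straight([p[0],p[1],HI],speed=.15)
def chk(b,n):
    y=over(b-[.085,0],np.pi/2,.40); P=cloud(wristcam()); Z=P[...,2]; near=np.hypot(P[...,0]-b[0],P[...,1]-b[1])
    k=P[(near<.04)&(Z>.118)]; D=P[(near<.075)&(Z>.085)&(Z<.105)]
    A=np.c_[D[:,:2]-b,np.ones(len(D))]; s=np.linalg.lstsq(A,D[:,2],rcond=None)[0]
    print(n,"knob off",np.median(k[:,:2],0)-b,"plane",s,len(D))
chk(WIDE,"wide")
cover([.4483,.3467],.054)
do_cover([.4483,.3467],NARROW)
print(obs()["clock"])
E
```

```text
wide knob off [0.00051701 0.00070149] plane [-0.0017336   0.00020973  0.09511944] 35032
knob [0.44796199 0.34702072] 971 disc mean [0.45044689 0.34669894] enc 448.1172180175781 346.65771484375 53.937217712402344 13348
z 0.1865 -0.38053739018362576 gap 0.0243430900810859
 lifted 0.02404419211418151
 over bowl 0.02438956065698426 dz0 0.1865
 seat z -0.000999999999999987 7.4015126571736385 [-2.98128845  0.24581617  5.82683795] gap 0.024050545998896868
89.9167
```

```bash
python3 - <<'E'
from h import *
command_gripper(.055); p=obs()["tool_pos"]; r.move_straight([p[0],p[1],HI],speed=.15)
b=NARROW
y=over(b-[.085,0],np.pi/2,.40); P=cloud(wristcam()); Z=P[...,2]; near=np.hypot(P[...,0]-b[0],P[...,1]-b[1])
k=P[(near<.04)&(Z>.118)]; D=P[(near<.055)&(Z>.085)&(Z<.105)]
A=np.c_[D[:,:2]-b,np.ones(len(D))]; print("narrow",np.median(k[:,:2],0)-b,np.linalg.lstsq(A,D[:,2],rcond=None)[0])
over([.54,-.023],np.pi/2,.34); d=wristcam(); np.savez("pod.npz",**d)
P=cloud(d); Z=P[...,2]; near=np.hypot(P[...,0]-.622,P[...,1]+.023)
hsv=cv2.cvtColor(d["pixels"],cv2.COLOR_RGB2HSV)
bar=(near<.035)&(Z>.084); q=P[bar][:,:2]; (cx,cy),s,a=cv2.minAreaRect((q*1000).astype(np.float32)); print("bar",cx,cy,s,a,np.nanmedian(Z[bar]))
print("pod top z",np.nanmedian(Z[(near>.037)&(near<.055)]))
zp=np.nanmedian(Z[(near>.037)&(near<.055)])
m=(near<.075)&(abs(Z-zp)<.003); x,y=(P[m][:,:2]*1000).astype(np.float32).T
(c,rr)=cv2.minEnclosingCircle(np.c_[x,y]); print("pod circle",c,rr)
disc=(near<.045)&(abs(Z-.059)<.0025)&(hsv[...,2]<60); print("disc enc",cv2.minEnclosingCircle((P[disc][:,:2]*1000).astype(np.float32)))
print("v pcts",np.percentile(hsv[...,2][m],[5,50,95,99]))
pk=((near>.04)&(near<.066)&(Z>zp+.006)).astype(np.uint8)
for i,(st,ce) in enumerate(zip(*cv2.connectedComponentsWithStats(pk)[2:])):
    if i and st[4]>15: 
        mm=cv2.connectedComponents(pk)[1]==i; print("high",ce,st[4],np.median(P[mm],0),"hsv",np.median(hsv[mm],0))
v0,u0=[int(i) for i in np.argwhere(bar).mean(0)]; print(u0,v0)
c=d["pixels"][max(0,v0-130):v0+130,max(0,u0-160):u0+160,::-1]; cv2.imwrite("pics/podc.png",cv2.resize(c,None,fx=2.3,fy=2.3))
print(max(0,u0-160),max(0,v0-130))
E
```

```text
narrow [0.0004778 0.0002803] [-0.00135541  0.0003769   0.09507304]
bar 635.7108764648438 -17.079792022705078 (40.79484558105469, 14.005828857421875) 37.85397720336914 0.08902985457942308
pod top z 0.04459573777064494
pod circle (641.3494873046875, -12.579670906066895) 62.26704788208008
disc enc ((641.32177734375, -12.278932571411133), 32.92005920410156)
v pcts [103. 129. 133. 150.]
high [285.33776792  48.39393939] 2706 [ 0.66226235 -0.00125163  0.05923686] hsv [110.  16.  48.]
high [258.86507937 151.56084656] 378 [0.59939    0.01740918 0.05404541] hsv [105.  24. 150.]
high [250.53125 475.78125] 160 [ 0.55858045 -0.0104904   0.25868147] hsv [56.5 28.  26. ]
high [388.03401361 476.05442177] 147 [ 0.55875856 -0.03560647  0.25876628] hsv [60. 31. 26.]
307 89
147 0
```

View pics/podc.png

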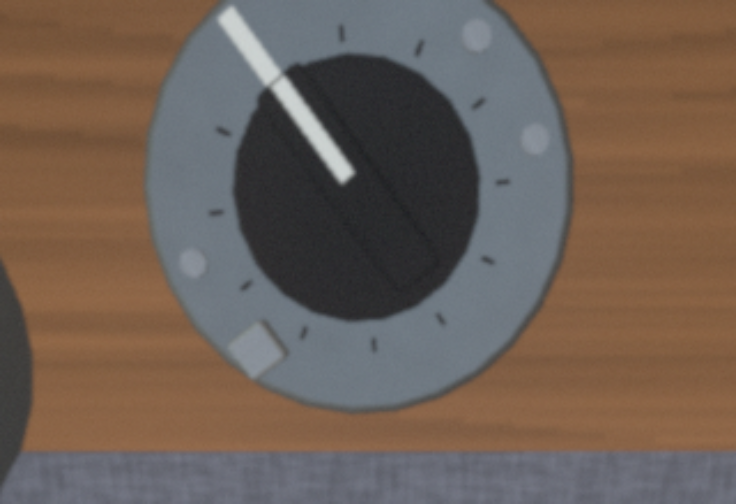

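The image shows the white pointer's tip at upper left (228,15) and the square peg at lower left (257,349). The shorter way is about 107° anticlockwise.

```bash
cat > sel.py <<'E'
from h import *
AX=np.array([.6413,-.0124])
def look():
    over([.555,-.0124],np.pi/2,.36); d=wristcam(); P=cloud(d); Z=P[...,2]; near=np.hypot(P[...,0]-AX[0],P[...,1]-AX[1])
    hsv=cv2.cvtColor(d["pixels"],cv2.COLOR_RGB2HSV)
    (cx,cy),s,a=cv2.minAreaRect((P[(near<.035)&(abs(Z-.089)<.004)][:,:2]*1000).astype(np.float32)); print("bar",cx,cy,s,a)
    w=(near<.06)&(hsv[...,2]>170)&(hsv[...,1]<50)&(Z>.04); q=P[w][:,:2]-AX
    far=q[np.hypot(*q.T)>.03].mean(0); print("pointer",w.sum(),np.arctan2(far[1],far[0]))
    return d
E
python3 - <<'E'
from sel import *
d=look(); 
a=np.radians(37.85)
for y in (a+np.pi/2,a-np.pi/2):
    q=[r.inverse_kinematics([*AX,.237],down(y+t)) for t in (0,.62,1.24,1.863)]; print([None if x is None else round(x[5],2) for x in q], None if q[0] is None else np.round(q[0],2))
print(obs()["clock"])
E
```

```text
bar 641.7435302734375 -12.370050430297852 (56.105735778808594, 14.0034761428833) 37.79259490966797
pointer 549 0.6621169398196654
[np.float64(-2.43), None, np.float64(2.62), np.float64(1.99)] [-0.2   0.42  1.67 -0.    1.05 -2.43]
[np.float64(0.71), np.float64(0.09), np.float64(-0.53), np.float64(-1.15)] [-0.2   0.42  1.67 -0.    1.05  0.71]
92.65
```

Yaw a−π/2 works for the whole turn: joint 6 goes from 0.71 to −1.15.

```bash
python3 - <<'E'
from sel import *
A=np.array([.6415,-.0124]); a=.6608; D=2.524-a; y=a-np.pi/2
r.reach([*A,HI],down(y)); command_gripper(.04)
z,f=guarded(A,y,.25,.237); print(z,f); command_gripper(0); print("gap",obs()["finger_gap"])
q=np.array(obs()["qpos"])
for t in np.linspace(0,D,7)[1:]:
    x=q.copy(); x[5]-=t; r.movej(x); o=obs(); print(round(t,2),o["finger_gap"].round(4),o["moment"][2].round(2),np.round(o["wrist_force"],1))
r.sleep(.3); command_gripper(.045); p=obs()["tool_pos"]; r.move_straight([*p[:2],HI],speed=.15)
d=look(); cv2.imwrite("pics/end.png",d["pixels"][:,:,::-1]); print(obs()["clock"])
E
```

```text
0.2365 -0.5073161616259195
gap 0.012941441858620239Traceback (most recent call last):
  File "<stdin>", line 7, in <module>
AttributeError: 'float' object has no attribute 'round'
```

```bash
python3 - <<'E'
from sel import *
D=2.524-.6608
q=np.array(obs()["qpos"]); print(q[5])
for t in np.linspace(0,D*5/6,6)[1:]:
    x=q.copy(); x[5]-=t; r.movej(x); o=obs(); print(round(t,2),o["finger_gap"],o["moment"][2],np.round(o["wrist_force"],1))
r.sleep(.3); print(obs()["qpos"][5]); command_gripper(.045); p=obs()["tool_pos"]; r.move_straight([*p[:2],HI],speed=.15)
d=look(); cv2.imwrite("pics/end.png",d["pixels"][:,:,::-1]); print(obs()["clock"])
E
```

```text
0.40638090829077633
0.31 0.013391372279973059 0.047491936790352025 [ 4.3 -2.5 -2.6]
0.62 0.01307198509137879 0.04225824970944837 [ 5.7 -2.4 -3.1]
0.93 0.012865871962468365 0.07042155030210284 [ 6.  -2.9 -4.2]
1.24 0.012735346006905027 0.08256315938829684 [ 7.  -3.  -5.3]
1.55 0.012903528339257132 0.022815620915319357 [ 7.9 -2.2 -5.2]
-1.1429124770792505
bar 640.845947265625 -11.552717208862305 (14.768926620483398, 56.2951545715332) 54.21394348144531
pointer 293 2.508272750764844
101.8083
```

View pics/end.png

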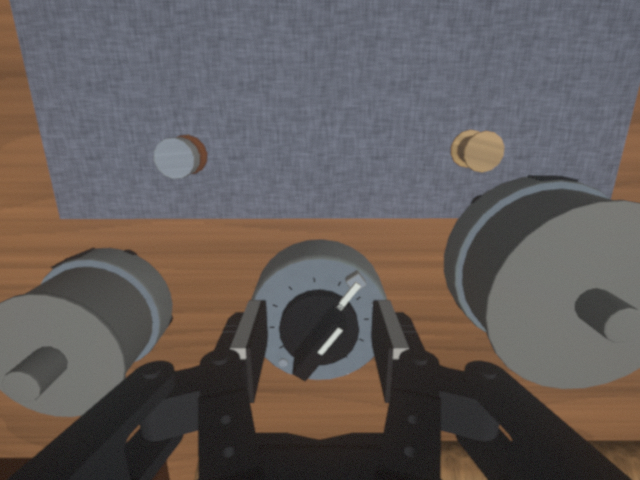

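The pointer at (348,297) ends at the peg at (355,280). The bar stands at 144.2° against the peg's 144.6°, and both covers are still seated.

```bash
python3 -c "
from h import *
r.sleep(.5); print(r.close_job())"
```

```text
the job is handed in; nothing more can be done
None
```

The job is handed in, and no verdict came back: by my last measurements both buckles are in the wide bowl, both studs in the narrow one, both covers sit level, and the selector, turned the shorter way (anticlockwise), points at the square peg to within about 1 mm; an early mistaken grasp nudged the wide cover a couple of centimetres before I used it.

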